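Pull the tested board and rack it

TASK

The board in the leaning test jig is finished: first switch the jig's power lever off by swinging it fully over towards the slot's low side (the side the board leans to), then draw the board up out of its slot along the slope. Stand it on edge, handle bar up, in the one empty slot of the storage rack, lowering it until its foot rests on the slot's floor before you let go. Leave the other boards and the things on the bench as they are.

Things in the scene. Friction and masses are not known exactly. Their poses are not given: they have to be found in the camera images.
- jig: White test jig, fixed: base plate 170 x 140 mm, 15 mm thick; a low bar along its -x edge (top at z 35 mm, small knobs to z 44). Origin on the bench under the plate; x across the board slot, y along it, z up. Two grey U-channel guides hold the board by its side edges; between them the slot is open on both faces.
- slot_foot (a point): Middle of the jig slot's floor, at (40, 0, 30) mm in the jig's frame. From here the slot rises 35 degrees from vertical towards the jig's -x (direction -0.574, 0, 0.819). Guides: 75 mm long along the slope plus a 12 mm flared mouth; gap 9 mm across the board, inside ends 106 mm apart.
- power (a joint): Angle of the jig's power lever, rad: 0 = off, leaning 0.5 rad to the jig's -x; 1 = on, leaning 0.5 rad to its +x; starts on (0.7 to 1). Black toggle 80 mm long on a grey block on the base plate at (0, 118, 15) mm in the jig's frame, swinging about the jig's y. Stays where left; moves with a light push of a few N; stops at both ends.
- power_tip (a point): The free end of the power lever.
- board: Finished board: green card 100 mm wide (y), 5 mm thick (x), aluminium handle bar on its top edge 60 long (y), 10 thick (x), 18 high; 121 mm high in all, 0.15 to 0.31 kg. Origin: middle of its bottom edge, z up the card (bar at z 103 to 121). Flat chips on +x. Starts in the jig's slot, foot on its floor, leaning 35 degrees. Either face may point either way in the rack.
- rack: Aluminium storage rack, fixed: base plate 190 x 130 mm, 12 mm thick, its top the floor of four upright slots at x = -66, -22, 22, 66 mm, each along y. Each slot: two grey U-channel guides for the card's side edges, inside ends 106 mm apart, gap 9 mm, 45 mm high plus 12 mm flared mouth. Three hold lower cards, one is empty. Origin: on the bench under its middle, z up.
- free_slot: The empty slot of the rack: its origin is the middle of that slot's floor (12 mm above the bench), x across the slot, y along it, z up. Any of the four may be the empty one. A thin black strip lies on its floor.
- card1: Green card without handle, 100 mm wide (y), 5 mm thick (x), 70 mm high, standing in the rack. Origin: middle of its bottom edge.
- card2: The same, 62 mm high.
- card3: The same, 70 mm high.
- screwdriver: Screwdriver about 170 mm long, lying on the bench between jig and rack.
- spool: Small empty grey reel, 52 mm across, 35 mm high, standing on the bench beyond the screwdriver.
- meter: Black hand-held multimeter lying on its back, 150 x 75 x 34 mm.
- mug: White mug, 80 mm across, 92 mm high.
- cleaner: White plastic bottle, 56 mm across, 130 mm high.
- heatsink: Finned aluminium heat sink, 50 x 60 x 28 mm, lying on the bench.
Things that resemble listed ones, but are neither listed nor needed, are in the scene too. What is shaped like the board but yellow is not meant.

How it is judged:
On the way, in this order (a step that is already met when the one before it is completed fails the run):
1. the power lever is switched off with the board still in place (value of joint power below 0.2 rad and distance of board from where it was at the start of the episode below 0.012 m), for 0.2 s.
2. the board is drawn clear of the jig's slot (value of joint power below 0.2 rad and distance of board from where it was at the start of the episode above 0.09 m), for 0.1 s.
3. the board, still held by the fingers, is lowered onto the floor of the empty slot (x of board in the frame of free_slot between -0.006 and 0.006 m and y of board in the frame of free_slot between -0.007 and 0.007 m and z of board in the frame of free_slot below 0.005 m and angle between board's own z axis and vertical below 0.14 rad and angle between the x axis of board and the x axis of free_slot, either way round below 0.14 rad and contact force between board and the fingers above 1 N), for 0.1 s.
At the end, for the whole second after the job is handed in: Board released and at rest, bar up, in the slot that was empty: foot within 6 mm across, 7 mm along, 5 mm above the slot floor's middle, upright and parallel to the slot within 0.14 rad; lever below 0.2 rad; other cards moved under 15 mm, tilted under 0.17 rad (x of board in the frame of free_slot between -0.006 and 0.006 m and y of board in the frame of free_slot between -0.007 and 0.007 m and z of board in the frame of free_slot below 0.005 m and angle between board's own z axis and vertical below 0.14 rad and angle between the x axis of board and the x axis of free_slot, either way round below 0.14 rad and value of joint power below 0.2 rad and linear speed of board below 0.02 m/s and contact force between board and the fingers below 0.1 N and distance of each of card1, card2, card3 from where it was at the start of the episode below 0.015 m and angle between each of card1, card2, card3's own z axis and vertical below 0.17 rad); the robot touches nothing.
It fails at once if the board is pulled (over 20 mm) while the power lever is on (distance of board from where it was at the start of the episode above 0.02 m and value of joint power above 0.35 rad).
It fails at once if another card is lifted or shifted by more than 20 mm (distance of any of card1, card2, card3 from where it was at the start of the episode above 0.02 m).
It fails at once if a thing on the bench is pushed by more than 30 mm (distance of any of screwdriver, spool, meter, mug, cleaner, heatsink from where it was at the start of the episode above 0.03 m).
It also fails if it takes over 56 s, if anything falls off the work surface, if the arm or the gripper's body presses on something with over 40 N, if the wrist force passes 120 N, or if a joint passes its speed limit or range.

ROBOT

A 6-joint arm with a two-finger parallel gripper is mounted at the origin on the work surface. World frame = base frame: x ahead of the robot, y to its left, z up, the work surface at z = 0. Lengths are in m, angles in rad, forces in N, time in s.
With the tool pointing down it reaches from about 0.375 to 0.9 m from the base axis. Payload 3.1 kg.
Tool frame: the origin (TCP) lies at the very end of the fingers, on their centre line; the grasp point (between the pads) lies 19 mm behind it; z points along the fingers, y is the direction in which the jaws open and shut (so a half turn about z gives the same grasp; the last joint's range is limited). The gripper opens to 85 mm and grips with 20 to 120 N. Pads are 22 mm wide; open, the fingers measure 114 mm over their backs; the gripper's body (76 mm by 85 mm) begins 54 mm behind the grasp point. The pads swing forward as they close: fully open they stand 13 mm farther back than shut.
Start: joints at [-1.298, 0.527, 1.433, -0, 1.181, -0.178], TCP at [0.273, -0.562, 0.231] pointing down, gripper open.
Joint ranges: [-3.08, 3.08], [-0.75, 2.2], [0.22, 2.44], [-1.43, 4.57], [0, 2.65], [-2.85, 2.85]. Speed limits (rad/s): [2.79, 2.79, 3.14, 3.14, 3.14, 3.14].

INTERFACE

Orientations are given as a rotation vector (axis times angle).
In Python, from bench import get_obs, capture, sign_off gives the robot as it stands.
- The arm moves only by the shell command python3 -m handwheel 'ROWS' [FORCE]. ROWS is JSON, a list of rows, each a list of 7 numbers: the turn, a rotation vector about the world's x, y, z in rad, then the shift along the world's x, y, z in cm, then the closure, from 0 (fully open) to 1 (shut). In form: [[ax, ay, az, dx, dy, dz, grip], ...]. A call has 1 to 12 rows; each row shifts and turns the pose as measured when the row begins; what a row does not reach is not made up. A row lasts 1/10 s, in which the tool goes at most 50 mm and 8.59 degrees, less where a joint would pass 70% of its speed; a pose out of reach is approached as far as the arm can. A call with a gripper value outside its range is refused whole. The fingers move at their own pace and stop on an object; FORCE is the grip in N (left out, the last holds). Time passes only in rows, so rows that do not move let the fingers close. It gives the time, the measured TCP pose, the force and the opening at its end, in the units of the state.
- get_obs(): the state, without advancing time (a new reading comes with each control period).
- capture(name): name is "scene" or "side" or "wrist"; returns a dict with "color" (420x560x3 uint8, blue, green, red), "fx", "fy", "cx", "cy" (pixels), "T" (4x4, takes a point from camera to world coordinates). Camera axes: x right, y down, z forward; pixel columns grow to the right and rows downward; lengths in m; the calibration is good to about 2 mm. A picture is of the moment at which its call begins. There is no depth.
- sign_off(): hands the job in, once; it reports no verdict.
The state is a dict: "time": time; "joint_positions": joint angles; "dq": joint speeds; "effort": joint torques, N m; "ee_pos": TCP position; "tool_rot": TCP orientation; "force": force on the tool from outside, world axes, zero at the start; "moment": the same for the moment, N m; "grip_width": opening from 0.0 (shut) to 1.0 (fully open).
Only numpy, scipy, OpenCV 4.12 (cv2) and the standard library are available. Lean on these libraries where they do the work, as an engineer would, in place of code of your own. Each camera call takes 0.05 s, during which the arm holds its last target. There are 200 camera calls.

## Working session

There is one attempt and no reset: what is moved stays moved. The work goes in short steps, Python scripts to look and compute and a shell command to move; the robot and the scene stay as the last step left them, time stands still between calls to the robot, and variables do not carry over. Pictures are saved under pics/ and viewed, about 8 in all and at most 12, crops included, and the job is handed in when it is done.

```bash
ls && mkdir -p pics
python3 - <<'E'
from bench import *
import cv2,numpy as np,pickle
print(get_obs())
for n in("scene","side","wrist"):
    c=capture(n);pickle.dump(c,open(f"pics/{n}0.pkl","wb"));cv2.imwrite(f"pics/{n}0.png",c["color"]);print(n,c["fx"],c["cx"],c["cy"],np.round(c["T"],3).tolist())
E
```

```text
pics
{'time': 0.0, 'joint_positions': array([-1.29746970e+00,  5.28451421e-01,  1.43395059e+00,  6.08604870e-06,
        1.18136678e+00, -1.78492796e-01]), 'dq': array([ 7.63846784e-05,  1.41079574e-03,  2.54803185e-04, -3.30663566e-04,
       -4.91626696e-05, -5.39218443e-04]), 'effort': array([ 1.60380091e-04, -4.42354381e+01, -1.78022808e+01, -3.03513052e-04,
        8.20291985e-03, -2.27614258e-06]), 'ee_pos': array([ 0.27270831, -0.56155235,  0.23032731]), 'tool_rot': array([-3.05964921e+00, -7.03204427e-01,  1.53086727e-04]), 'force': array([ 0.42433591,  0.29858619, -1.05391093]), 'moment': array([ 0.03140498,  0.01609757, -0.03352221]), 'grip_width': 1.003064825984672}
scene 455.757844732419 271.1123195941731 209.9819836712781 [[0.677, 0.491, -0.548, 1.345], [0.736, -0.463, 0.494, -0.652], [-0.011, -0.738, -0.675, 1.066], [0.0, 0.0, 0.0, 1.0]]
side 415.3367302712122 281.07221749120663 204.36957581437974 [[-0.978, -0.149, 0.145, 0.356], [-0.208, 0.716, -0.667, 0.877], [-0.004, -0.682, -0.731, 1.026], [0.0, 0.0, 0.0, 1.0]]
wrist 345.00236286447955 284.0086769356765 206.59214584572013 [[0.437, -0.851, -0.293, 0.348], [-0.9, -0.414, -0.139, -0.524], [-0.003, 0.324, -0.946, 0.373], [0.0, 0.0, 0.0, 1.0]]
```

View pics/scene0.png

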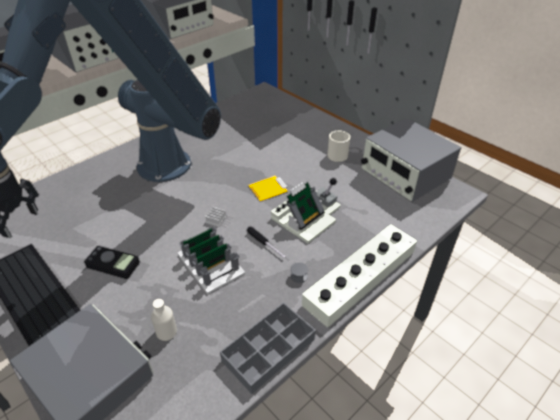

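View pics/side0.png

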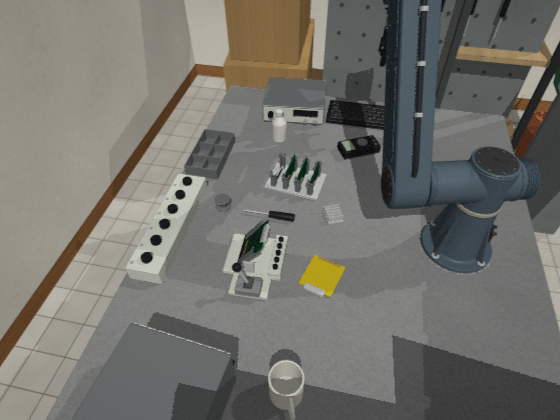

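The views show the jig (scene ~(305,208), side ~(257,255)) and the rack (scene ~(210,258), side ~(297,175)). Next I enlarge both.

```bash
cat > h.py <<'E'
import pickle,cv2,numpy as np
def load(n): return pickle.load(open(f"pics/{n}.pkl","rb"))
def ray(c,u,v):
    T=c["T"];d=T[:3,:3]@np.array([(u-c["cx"])/c["fx"],(v-c["cy"])/c["fy"],1.]);return T[:3,3],d/np.linalg.norm(d)
def plane(c,u,v,z):
    o,d=ray(c,u,v);return o+d*(z-o[2])/d[2]
def tri(c1,p1,c2,p2):
    o1,d1=ray(c1,*p1);o2,d2=ray(c2,*p2)
    s=np.linalg.lstsq(np.c_[d1,-d2],o2-o1,rcond=None)[0];a=o1+s[0]*d1;b=o2+s[1]*d2
    return (a+b)/2,np.linalg.norm(a-b)
def proj(c,P):
    q=np.linalg.inv(c["T"])@np.r_[P,1];return c["fx"]*q[0]/q[2]+c["cx"],c["fy"]*q[1]/q[2]+c["cy"]
def crop(c,x,y,w,h,s):
    im=cv2.resize(c["color"][y:y+h,x:x+w],None,fx=s,fy=s,interpolation=cv2.INTER_CUBIC)
    for i in range(0,w,10):cv2.line(im,(i*s,0),(i*s,8 if (x+i)%50 else 20),(0,0,255),1); 
    for j in range(0,h,10):cv2.line(im,(0,j*s),(8 if (y+j)%50 else 20,j*s),(0,0,255),1)
    return im
E
python3 - <<'E'
from h import *
s=load("scene0");d=load("side0")
a=np.hstack([crop(s,260,170,100,75,4),crop(d,210,210,100,75,4)])
b=np.hstack([crop(s,160,220,100,75,4),crop(d,250,140,100,75,4)])
cv2.imwrite("pics/c1.png",np.vstack([a,b]))
E
```

```text
(no output)
```

View pics/c1.png

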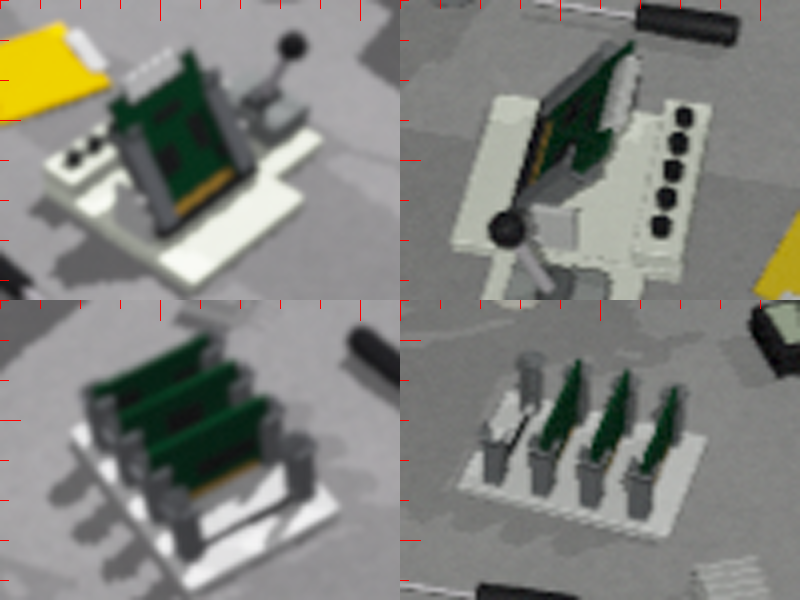

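Run:
```python
from h import *
s=load("scene0");d=load("side0")
S=lambda x,y,ox,oy:(ox+(x%400)/4,oy+(y%300)/4)
P=lambda c,x,y,ox,oy,z,n:print(n,np.round(plane(c,*S(x,y,ox,oy),z),4))
for x,y,z,n in[(452,243,.015,'+x -?'),(497,95,.015,'+x other'),(710,105,.035,'-x bar'),(683,280,.03,'-x bar2')]:P(d,x,y,210,210,z,'jig side '+n)
for x,y,z,n in[(190,283,.015,'near'),(303,195,.015,'right'),(45,163,.035,'left bar')]:P(s,x,y,260,170,z,'jig scene '+n)
for x,y,n in[(458,485,'NL'),(667,530,'NR'),(707,437,'FR')]:P(d,x,y,250,140,.012,'rack side '+n)
for x,y,n in[(70,432,'L'),(190,583,'B'),(340,505,'R'),(205,540,'strip'),(300,493,'strip')]:P(s,x,y,160,220,.012,'rack scene '+n)
# bar ends in jig: top corners; lever ball
def T(a,b,oa,ob,n):
    p,e=tri(s,S(*a,*oa),d,S(*b,*ob));print(n,np.round(p,4),'gap',round(e,4))
T((292,46),(508,229),(260,170),(210,210),'lever ball')
T((190,53),(632,45),(260,170),(210,210),'card top corner far')
T((112,100),(607,165),(260,170),(210,210),'card top corner 2')
```

```text
jig side +x -? [0.6662 0.2471 0.015 ]
jig side +x other [0.6732 0.108  0.015 ]
jig side -x bar [0.5054 0.0994 0.035 ]
jig side -x bar2 [0.4938 0.2528 0.03  ]
jig scene near [0.6767 0.1042 0.015 ]
jig scene right [0.6707 0.2459 0.015 ]
jig scene left bar [0.51   0.1012 0.035 ]
rack side NL [ 0.6311 -0.12    0.012 ]
rack side NR [ 0.445  -0.1033  0.012 ]
rack side FR [ 0.4273 -0.225   0.012 ]
rack scene L [ 0.4343 -0.2267  0.012 ]
rack scene B [ 0.6162 -0.2461  0.012 ]
rack scene R [ 0.6346 -0.1204  0.012 ]
rack scene strip [ 0.5921 -0.2144  0.012 ]
rack scene strip [ 0.605  -0.1349  0.012 ]
lever ball [0.6053 0.2908 0.112 ] gap 0.0042
card top corner far [0.569  0.1733 0.159 ] gap 0.0495
card top corner 2 [0.5429 0.1785 0.0699] gap 0.048
```

```bash
python3 -m handwheel '[[0,0,0.101,2.9,3.9,0.7,0],[0,0,0.101,2.9,3.9,0.7,0],[0,0,0.101,2.9,3.9,0.7,0],[0,0,0.101,2.9,3.9,0.7,0],[0,0,0.101,2.9,3.9,0.7,0],[0,0,0.101,2.9,3.9,0.7,0],[0,0,0.101,2.9,3.9,0.7,0],[0,0,0.101,2.9,3.9,0.7,0],[0,0,0.101,2.9,3.9,0.7,0],[0,0,0.101,2.9,3.9,0.7,0],[0,0,0,0,0,0,0]]'
python3 - <<'E'
from bench import *
from h import *
c=capture("wrist");pickle.dump(c,open("pics/w1.pkl","wb"));cv2.imwrite("pics/w1.png",c["color"])
print(get_obs())
E
```

```text
time: 1.25
ee_pos: [0.565, -0.161, 0.2987]
tool_rot: [-2.299, -2.137, 0.0]
force: [-0.2, 0.4, -0.7]
grip_width: 0.999
{'time': 1.3, 'joint_positions': array([-4.71497483e-01,  4.07675942e-01,  1.44720380e+00, -1.35629705e-03,
        1.29103242e+00, -3.94901774e-01]), 'dq': array([-0.06870248,  0.00031305,  0.03323173, -0.0319687 , -0.00185907,
        0.00278246]), 'effort': array([ 1.22637346e+00, -4.02633870e+01, -1.96642148e+01,  1.52102709e-01,
       -3.91947135e-03, -1.61805045e-02]), 'ee_pos': array([ 0.56327684, -0.16302688,  0.29800179]), 'tool_rot': array([-2.30181892, -2.13273963,  0.00425645]), 'force': array([-0.82357403,  0.60650118, -0.46138144]), 'moment': array([-0.00956812,  0.00414905, -0.04654547]), 'grip_width': 0.9970514252346853}
```

View pics/w1.png

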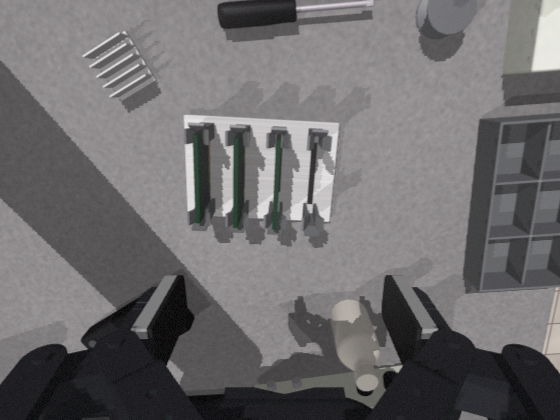

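Rack seen at close range: corners ~(185,116), (338,123), (329,221); free slot strip from (316,145) to (310,207).

Run:
```python
from h import *
c=load("w1")
g=c["color"].astype(int);m=((g.min(2)>165)).astype(np.uint8)
n,l,st,ce=cv2.connectedComponentsWithStats(m[90:240,160:360]);i=1+np.argmax(st[1:,4]);print(st[i])
# subpixel: fit plate edges
M=l==i
def edge(ax,first,lo,hi):
    pts=[]
    for k in range(lo,hi):
        a=np.flatnonzero(M[:,k-160] if ax else M[k-90,:])
        if len(a):
            e=a[0]-.5 if first else a[-1]+.5
            pts.append((k,e+90) if ax else (e+160,k))
    L=cv2.fitLine(np.array(pts,np.float32),cv2.DIST_HUBER,0,.01,.01).ravel();return L
T=edge(1,True,190,332);R=edge(0,False,130,210);B=edge(1,False,195,325)
def X(a,b):
    s=np.linalg.solve(np.array([[a[0],-b[0]],[a[1],-b[1]]]),b[2:]-a[2:]);return a[2:]+s[0]*a[:2]
for n,p in[('TL',(185,116)),('TR',X(T,R)),('BR',X(B,R)),('BL',(188,223)),('strip1',(316,148)),('strip2',(310.5,205))]:
    print(n,np.round(p,1),np.round(plane(c,*p,.012),4))
```

```text
[  23   25  156  105 4579]
TL [185 116] [ 0.4493 -0.098   0.012 ]
TR [347.6 122.8] [ 0.6449 -0.1204  0.012 ]
BR [293.8 216. ] [ 0.5721 -0.236   0.012 ]
BL [188 223] [ 0.4304 -0.2357  0.012 ]
strip1 [316 148] [ 0.6054 -0.1481  0.012 ]
strip2 [310.5 205. ] [ 0.595  -0.2222  0.012 ]
```

```bash
python3 -m handwheel '[[0,0,0.016,0.4,4.5,0,0],[0,0,0.016,0.4,4.5,0,0],[0,0,0.016,0.4,4.5,0,0],[0,0,0.016,0.4,4.5,0,0],[0,0,0.016,0.4,4.5,0,0],[0,0,0.016,0.4,4.5,0,0],[0,0,0.016,0.4,4.5,0,0],[0,0,0.016,0.4,4.5,0,0],[0,0,0,0,0,0,1],[0,0,0,0,0,0,1]]'
python3 - <<'E'
from bench import *
from h import *
c=capture("wrist");pickle.dump(c,open("pics/w2.pkl","wb"));cv2.imwrite("pics/w2.png",c["color"])
o=get_obs();print(o["ee_pos"],o["tool_rot"],c["T"][:3,3])
E
```

```text
time: 2.3
ee_pos: [0.5911, 0.1936, 0.2919]
tool_rot: [-2.183, -2.251, 0.025]
force: [0.2, -0.1, 0.8]
grip_width: 0.691
[0.59101384 0.19350535 0.29186463] [-2.18377412 -2.24946125  0.02469577] [0.59081934 0.27997037 0.43396766]
```

View pics/w2.png

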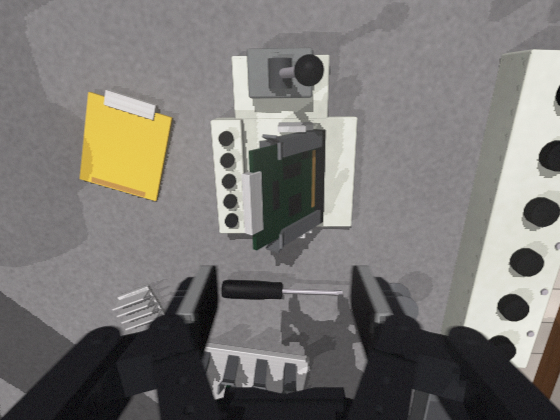

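The view shows the jig plate's right corners at (357,117) and (353,227), the bar's left corners (212,120) and (220,233), the lever ball (309,70), and the board's handle bar between (243,173), (249,233), (263,230).

Run:
```python
from h import *
c=load("w2");s=load("scene0");d=load("side0")
for n,p,z in[('TR',(357,117),.015),('BR',(353,227),.015),('bTL',(212,120),.035),('bBL',(220,233),.035),('ball',(309,70),.115),('bar1',(243,173),.125),('bar2',(249,233),.125),('bar3',(258,172),.12),('bar4',(263,230),.12)]:
    print(n,np.round(plane(c,*p,z),4))
for a,b,A,B in[(c,s,(309,70),(333,181.5)),(c,d,(309,70),(237,267)),(s,d,(333,181.5),(237,267))]: print(tri(a,A,b,B))
# predicted pixels for hypothesis
o=np.array([.588,.174]);y=np.radians(3.5);X=np.array([np.cos(y),np.sin(y)]);Y=np.array([-np.sin(y),np.cos(y)])
w=lambda p:np.r_[o+p[0]*X+p[1]*Y,p[2]]
for n,p in [('TR',(.085,.07,.015)),('BR',(.085,-.07,.015)),('bTL',(-.085,.07,.035)),('bBL',(-.085,-.07,.035))]:print(n,w(p),proj(c,w(p)))
for yy in(-.03,.03):
  for xx in(-.005,.005):
    p=np.array([.04,yy,.03])+.121*np.array([-.574,0,.819])+xx*np.array([.819,0,.574]);print('bartop',yy,xx,w(p),proj(c,w(p)))
```

```text
TR [0.6715 0.2477 0.015 ]
BR [0.6803 0.1079 0.015 ]
bTL [0.5047 0.2408 0.035 ]
bBL [0.5094 0.1019 0.035 ]
ball [0.6072 0.2932 0.115 ]
bar1 [0.5509 0.203  0.125 ]
bar2 [0.5562 0.1431 0.125 ]
bar3 [0.5642 0.2032 0.12  ]
bar4 [0.5695 0.1446 0.12  ]
(array([0.60696086, 0.29300767, 0.11110219]), np.float64(0.0011496788883401244))
(array([0.60484536, 0.29242416, 0.11673846]), np.float64(0.004740675029203787))
(array([0.60551129, 0.29036783, 0.11241402]), np.float64(0.004441841988470903))
TR [0.66856806 0.24905856 0.015     ] (np.float64(354.62361125728364), np.float64(115.71811949183531))
BR [0.67711486 0.10931969 0.015     ] (np.float64(350.6782284813852), np.float64(225.9485982144215))
bTL [0.49888514 0.23868031 0.035     ] (np.float64(206.93169357803387), np.float64(121.73629757830301))
bBL [0.50743194 0.09894144 0.035     ] (np.float64(218.48032904890385), np.float64(235.0604373115359))
bartop -0.03 -0.005 [0.55634503 0.14200784 0.126229  ] (np.float64(249.01270446029326), np.float64(234.5270413440162))
bartop -0.03 0.005 [0.56451976 0.14250783 0.131969  ] (np.float64(256.8724563279428), np.float64(236.77623595799335))
bartop 0.03 -0.005 [0.55268212 0.20189593 0.126229  ] (np.float64(244.81489910724596), np.float64(174.54742026265262))
bartop 0.03 0.005 [0.56085684 0.20239591 0.131969  ] (np.float64(253.09969515040038), np.float64(175.85646909807153))
```

```bash
python3 -m handwheel '[[0,0,0.015,2,3.4,-2,1],[0,0,0.015,2,3.4,-2,1],[0,0,0,1.7,3.4,-2,1],[0,0,0,0,0,0,1],[0,0,0,0,0,0,1]]'
```

```text
time: 2.85
ee_pos: [0.6521, 0.2849, 0.2293]
tool_rot: [-2.17, -2.266, 0.032]
force: [-0.5, -0.4, 0.3]
grip_width: -0.001
```

```bash
python3 -m handwheel '[[0,0,0,-0.1,0.4,-4.5,1],[0,0,0,0,0.4,-4.5,1],[0,0,0,0,0.1,-4.5,1],[0,0,0,0,0,0,1],[0,0,0,-2.5,0,0,1],[0,0,0,-1.5,0,0,1],[0,0,0,-1,0,0,1]]'
```

```text
time: 3.55
ee_pos: [0.6093, 0.279, 0.1041]
tool_rot: [2.188, 2.242, -0.009]
force: [1.1, 0.3, 0.3]
grip_width: -0.002
```

```bash
python3 -m handwheel '[[0,0,0,1,1.2,-1,1],[0,0,0,0,0.4,0,1],[0,0,0,-1.5,0,0,1],[0,0,0,-1.5,0,0,1],[0,0,0,-1,0,0,1]]'
```

```text
time: 4.05
ee_pos: [0.5849, 0.2922, 0.1073]
tool_rot: [2.186, 2.229, 0.015]
force: [1.0, -0.7, 0.4]
grip_width: 0.001
```

```bash
python3 -m handwheel '[[0,0,0,0.5,0,-1.2,1],[0,0,0,0,0,-0.6,1],[0,0,0,-1,0,0,1],[0,0,0,-0.8,0,0,1],[0,0,0,-0.5,0,0,1],[0,0,0,0,0,0,1]]'
python3 - <<'E'
from bench import *
from h import *
c=capture("wrist");pickle.dump(c,open("pics/w3.pkl","wb"))
d=capture("side");e=capture("scene")
cv2.imwrite("pics/c3.png",np.vstack([np.hstack([crop(d,205,200,100,75,4),crop(e,270,140,100,75,4)]),cv2.resize(c["color"][0:300],(800,300*800//560))[:300]]))
o=get_obs();print(o["ee_pos"],o["force"])
E
```

```text
time: 4.65
ee_pos: [0.5682, 0.2915, 0.0904]
tool_rot: [2.185, 2.225, 0.022]
force: [2.0, 0.5, -0.9]
grip_width: -0.002
[0.568286   0.29145554 0.09033557] [ 1.24742985 -0.37668109 -1.23221075]
```

View pics/c3.png

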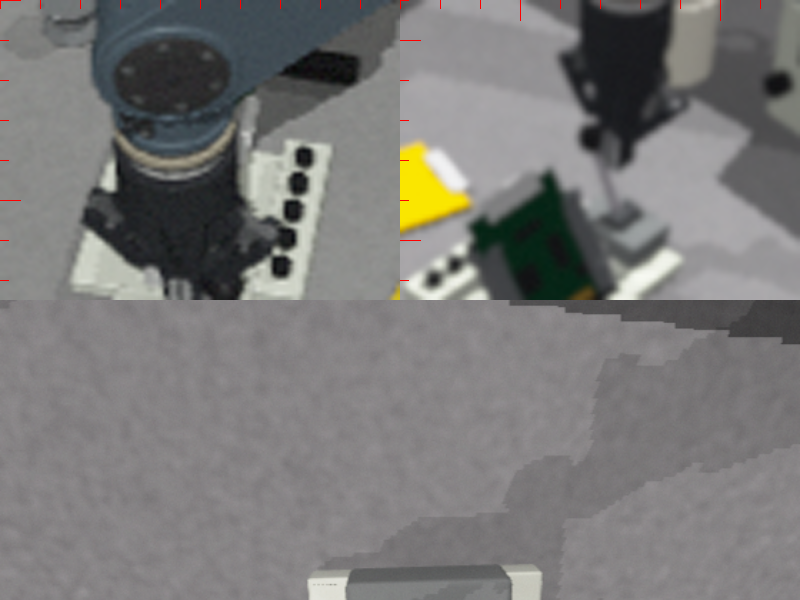

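The scene crop shows the lever leaning over to -x with its ball at ~(318,174.5). I'll push until the force rises at the stop.

```bash
python3 -c "
from h import *
print(plane(load('scene0'),318,174.5,.104))" ; python3 -m handwheel '[[0,0,0,-0.7,0,0,1],[0,0,0,-0.5,0,0,1],[0,0,0,0,0,0,1]]'
```

```text
[0.54058466 0.29097202 0.104     ]
time: 5.1
ee_pos: [0.5693, 0.2918, 0.0918]
tool_rot: [2.172, 2.213, 0.056]
force: [-0.1, -0.0, 0.0]
grip_width: 0.003
```

```bash
cat > go.py <<'E'
import numpy as np,sys
from scipy.spatial.transform import Rotation as R
from bench import get_obs
o=np.array([.589,.1745,0]);yaw=np.radians(3.6);J=R.from_euler('z',yaw)
A=np.array([-.5736,0,.8192])
def jig(h):  # TCP at height h along slope, grasp orientation
    y=np.array([.8192,0,.5736]);return o+J.apply(np.array([.04,0,.03])+h*A),J*R.from_matrix(np.c_[[0,1,0],y,-A])
def err(p,q):
    s=get_obs();print('t',round(s['time'],2),'pos',s['ee_pos'].round(4),'F',s['force'].round(1),'grip',round(s['grip_width'],3));print('shift cm',((p-s['ee_pos'])*100).round(2),'turn',(q*R.from_rotvec(s['tool_rot']).inv()).as_rotvec().round(3))
if __name__=="__main__": err(*jig(float(sys.argv[1])))
E
python3 -m handwheel '[[0,0,0,2,0,0,1],[0,0,0,1,0,1,1],[0,0,0,0,0,4.5,1],[0,0,0,0,0,4.5,1],[0,0,0,0,0,4.5,1],[0,0,0,0,0,2,0.5],[0,0,0,0,0,0,0.5]]' && python3 go.py .17 && python3 go.py .092
```

```text
time: 5.8
ee_pos: [0.5904, 0.2909, 0.259]
tool_rot: [2.183, 2.223, 0.029]
force: [0.3, -0.1, -0.3]
grip_width: 0.332
t 5.8 pos [0.5904 0.2909 0.259 ] F [ 0.3 -0.1 -0.3] grip 0.332
shift cm [ -5.88 -12.    -8.97] turn [ 0.029 -0.579  0.045]
t 5.8 pos [0.5904 0.2909 0.259 ] F [ 0.3 -0.1 -0.3] grip 0.332
shift cm [ -1.42 -11.72 -15.36] turn [ 0.029 -0.579  0.045]
```

```bash
python3 -m handwheel '[[0.006,-0.12,0.009,-1.2,-2.5,0,0.5],[0.006,-0.12,0.009,-1.2,-2.5,0,0.5],[0.006,-0.12,0.009,-1.2,-2.5,0,0.5],[0.006,-0.12,0.009,-1.2,-2.5,-1,0.5],[0.006,-0.12,0.009,-1.2,-2.3,-1,0.5],[0,0,0,0,0,-1,0.5],[0,0,0,0,0,0,0.5]]' && python3 go.py .17
```

```text
time: 6.5
ee_pos: [0.5213, 0.1704, 0.219]
tool_rot: [1.83, 1.947, 0.592]
force: [-0.3, -0.2, 0.9]
grip_width: 0.503
t 6.5 pos [0.5213 0.1704 0.219 ] F [-0.3 -0.2  0.9] grip 0.503
shift cm [ 1.03  0.05 -4.98] turn [ 0.003 -0.018  0.002]
```

Approach to pre-grasp, then look from both fixed cameras and the wrist.

```bash
python3 -m handwheel '[[0.003,-0.018,0.002,0.6,0,-2.5,0.5],[0,0,0,0.4,0,-2.4,0.5],[0,0,0,0,0,0,0.5]]' && python3 go.py .17
python3 - <<'E'
from bench import *
from h import *
c=capture("wrist");d=capture("side");e=capture("scene")
pickle.dump(c,open("pics/w4.pkl","wb"))
cv2.imwrite("pics/c4.png",np.hstack([cv2.resize(c["color"],(400,300)),np.vstack([crop(e,260,150,100,75,4)])]))
E
```

```text
time: 6.8
ee_pos: [0.5291, 0.1657, 0.1971]
tool_rot: [1.821, 1.927, 0.587]
force: [0.6, 0.3, 0.7]
grip_width: 0.501
t 6.8 pos [0.5291 0.1657 0.1971] F [0.6 0.3 0.7] grip 0.501
shift cm [ 0.26  0.52 -2.79] turn [ 0.016 -0.003  0.011]
```

View pics/c4.png

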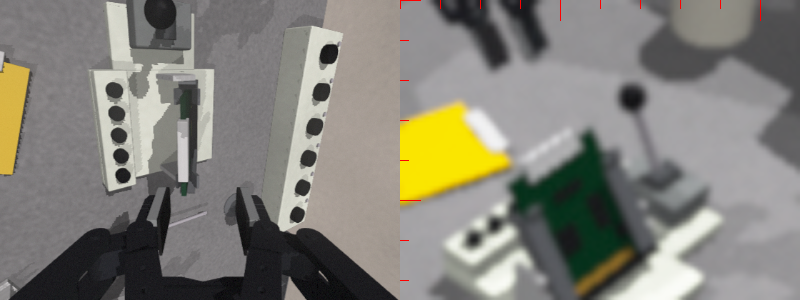

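```bash
python3 - <<'E'
from h import *
from go import *
c=load("w4")
for yy in(-.03,.03):
  for xx in(-.005,.005):
    for h in(.121,.103):
      p=o+J.apply(np.array([.04,yy,.03])+h*A+xx*np.array([.819,0,.574]));print(yy,xx,h,np.round(np.array(proj(c,p))/1.4,1))
E
python3 -m handwheel '[[0.01,0,0.01,0.2,0.3,-1.5,0.5],[0,0,0,0.1,0.3,-1.3,0.5],[0,0,0,0,0,0,0.5]]' && python3 go.py .17
```

```text
-0.03 -0.005 0.121 [183.8 181.2]
-0.03 -0.005 0.103 [185.1 173. ]
-0.03 0.005 0.121 [194.1 181.2]
-0.03 0.005 0.103 [194.7 173. ]
0.03 -0.005 0.121 [182.  121.1]
0.03 -0.005 0.103 [183.5 116.5]
0.03 0.005 0.121 [193.2 121.1]
0.03 0.005 0.103 [193.9 116.5]
time: 7.25
ee_pos: [0.5332, 0.1678, 0.187]
tool_rot: [1.817, 1.923, 0.598]
force: [-0.5, -0.1, -0.8]
grip_width: 0.497
t 7.25 pos [0.5332 0.1678 0.187 ] F [-0.5 -0.1 -0.8] grip 0.497
shift cm [-0.16  0.31 -1.77] turn [0.013 0.006 0.01 ]
```

```bash
python3 -m handwheel '[[0.013,0.006,0.01,-0.4,0.2,-1.9,0.5],[0,0,0,0,0.1,-0.5,0.5],[0,0,0,0,0,0,0.5]]' && python3 go.py .17
python3 - <<'E'
from bench import *
from h import *
from go import *
c=capture("wrist");pickle.dump(c,open("pics/w5.pkl","wb"))
cv2.imwrite("pics/c5.png",cv2.resize(c["color"][150:400,180:400],None,fx=2.4,fy=2.4))
for yy in(-.03,.03):
  for xx in(-.005,.005):
    p=o+J.apply(np.array([.04,yy,.03])+.121*A+xx*np.array([.819,0,.574]));print(yy,xx,(np.array(proj(c,p))-[180,150])*2.4)
# where the tool centre plane at bar depth projects
s=get_obs();Rt=R.from_rotvec(s['tool_rot'])
for x in(-.03,.03):print('tool plane',(np.array(proj(c,s['ee_pos']+Rt.apply([x,0,.05])))-[180,150])*2.4)
E
```

```text
time: 7.55
ee_pos: [0.5345, 0.1719, 0.1751]
tool_rot: [1.824, 1.937, 0.604]
force: [-0.2, -0.4, 0.8]
grip_width: 0.501
t 7.55 pos [0.5345 0.1719 0.1751] F [-0.2 -0.4  0.8] grip 0.501
shift cm [-0.29 -0.1  -0.58] turn [ 0.002 -0.004  0.003]
-0.03 -0.005 [209.73208373 309.79803216]
-0.03 0.005 [247.04962697 309.78167541]
0.03 -0.005 [205.12885141  94.57723516]
0.03 0.005 [246.06603098  94.50716136]
tool plane [248.7974344  312.26829312]
tool plane [248.49164545  94.41501852]
```

View pics/c5.png

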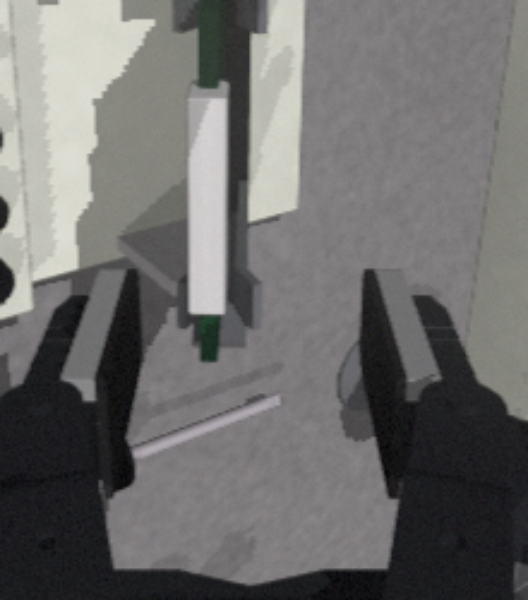

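The bar spans x 188–227 (centre 208) and the finger mid-plane is at 249. The bar is parallel to the fingers and lies 10.5 mm off in the jaw direction, about 5 mm beyond my model, so I correct for that.

```bash
sed -i 's/+h\*A),J\*/+h*A-.0048*y),J*/' go.py && python3 -m handwheel '[[0,0,0,-0.9,0,-0.7,0.5],[0,0,0,0,0,-0.1,0.5],[0,0,0,0,0,0,0.5]]' && python3 go.py .17 && python3 go.py .12
```

```text
time: 7.9
ee_pos: [0.5275, 0.173, 0.1739]
tool_rot: [1.829, 1.94, 0.598]
force: [-1.2, 0.2, 0.0]
grip_width: 0.499
t 7.9 pos [0.5275 0.173  0.1739] F [-1.2  0.2  0. ] grip 0.499
shift cm [ 0.02 -0.23 -0.74] turn [ 0.002 -0.011  0.004]
t 7.9 pos [0.5275 0.173  0.1739] F [-1.2  0.2  0. ] grip 0.499
shift cm [ 2.88 -0.05 -4.83] turn [ 0.002 -0.011  0.004]
```

```bash
python3 -m handwheel '[[0,-0.01,0,1,0,-2,0.5],[0,0,0,1,0,-2,0.5],[0,0,0,0.9,0,-1.4,0.5],[0,0,0,0,0,-0.4,0.5]]' && python3 go.py .12 && python3 go.py .092
```

```text
time: 8.3
ee_pos: [0.5681, 0.1772, 0.1365]
tool_rot: [1.843, 1.955, 0.575]
force: [0.2, -0.2, -0.7]
grip_width: 0.495
t 8.3 pos [0.5681 0.1772 0.1365] F [ 0.2 -0.2 -0.7] grip 0.495
shift cm [-1.18 -0.48 -1.09] turn [ 0.005 -0.036  0.005]
t 8.3 pos [0.5681 0.1772 0.1365] F [ 0.2 -0.2 -0.7] grip 0.495
shift cm [ 0.43 -0.38 -3.38] turn [ 0.005 -0.036  0.005]
```

```bash
python3 -m handwheel '[[0,-0.03,0,-0.8,-0.3,-0.6,0.5],[0,0,0,0,0,0,0.5],[0,0,0,0,0,0,0.5]]' && python3 go.py .12 && python3 -m handwheel '[[0,0,0,0,0,0,0.5]]'&& python3 go.py .12
```

```text
time: 8.6
ee_pos: [0.5655, 0.1766, 0.1427]
tool_rot: [1.838, 1.95, 0.579]
force: [-0.6, 0.2, 0.8]
grip_width: 0.506
t 8.6 pos [0.5655 0.1766 0.1427] F [-0.6  0.2  0.8] grip 0.506
shift cm [-0.92 -0.41 -1.71] turn [ 0.007 -0.029  0.005]
time: 8.7
ee_pos: [0.5651, 0.1766, 0.1432]
tool_rot: [1.838, 1.95, 0.579]
force: [0.1, 0.2, -0.9]
grip_width: 0.497
t 8.7 pos [0.5651 0.1766 0.1432] F [ 0.1  0.2 -0.9] grip 0.497
shift cm [-0.88 -0.42 -1.76] turn [ 0.007 -0.028  0.005]
```

```bash
python3 -m handwheel '[[0,-0.028,0,-0.9,-0.4,-1.8,0.5]]' && python3 go.py .12 && python3 -m handwheel '[[0,0,0,0,0,0,0.5]]'&& python3 go.py .12
```

```text
time: 8.8
ee_pos: [0.5649, 0.1761, 0.1421]
tool_rot: [1.838, 1.95, 0.575]
force: [0.1, -0.1, 1.0]
grip_width: 0.498
t 8.8 pos [0.5649 0.1761 0.1421] F [ 0.1 -0.1  1. ] grip 0.498
shift cm [-0.86 -0.36 -1.66] turn [ 0.01  -0.03   0.006]
time: 8.9
ee_pos: [0.5648, 0.1761, 0.1422]
tool_rot: [1.837, 1.95, 0.575]
force: [-1.0, -0.1, 0.5]
grip_width: 0.5
t 8.9 pos [0.5648 0.1761 0.1422] F [-1.  -0.1  0.5] grip 0.5
shift cm [-0.85 -0.36 -1.67] turn [ 0.01  -0.03   0.006]
```

```bash
python3 -m handwheel '[[0,-0.015,0,-0.5,-0.2,-0.9,0.5],[0,-0.015,0,-0.5,-0.2,-0.9,0.5],[0,-0.015,0,-0.3,-0.1,-0.6,0.5]]' && python3 go.py .12 && python3 -m handwheel '[[0,0,0,0,0,0,0.5]]'&& python3 go.py .12
```

```text
time: 9.2
ee_pos: [0.565, 0.1762, 0.1424]
tool_rot: [1.836, 1.948, 0.571]
force: [-0.0, 0.1, -0.2]
grip_width: 0.498
t 9.2 pos [0.565  0.1762 0.1424] F [-0.   0.1 -0.2] grip 0.498
shift cm [-0.87 -0.37 -1.68] turn [ 0.014 -0.029  0.007]
time: 9.3
ee_pos: [0.5652, 0.1763, 0.1424]
tool_rot: [1.836, 1.948, 0.571]
force: [-0.9, -0.3, -0.4]
grip_width: 0.5
t 9.3 pos [0.5652 0.1763 0.1424] F [-0.9 -0.3 -0.4] grip 0.5
shift cm [-0.89 -0.38 -1.69] turn [ 0.014 -0.029  0.007]
```

Run:
```python
from bench import *
from h import *
o=get_obs();print(o['joint_positions'].round(3),o['effort'].round(2),o['force'],o['moment'])
e=capture("scene");c=capture("wrist");pickle.dump(c,open("pics/w6.pkl","wb"))
cv2.imwrite("pics/c6.png",np.hstack([crop(e,270,130,100,100,4),cv2.resize(c["color"][150:400,180:400],(352,400))]))
```

```text
[ 0.143  0.536  2.018 -1.43   0.058  1.496] [ 1.000e-02 -3.551e+01 -8.690e+00 -1.100e-01 -1.000e-01  0.000e+00] [-0.93327473 -0.32558121 -0.35670166] [-0.00095004  0.21919876  0.00138741]
```

View pics/c6.png

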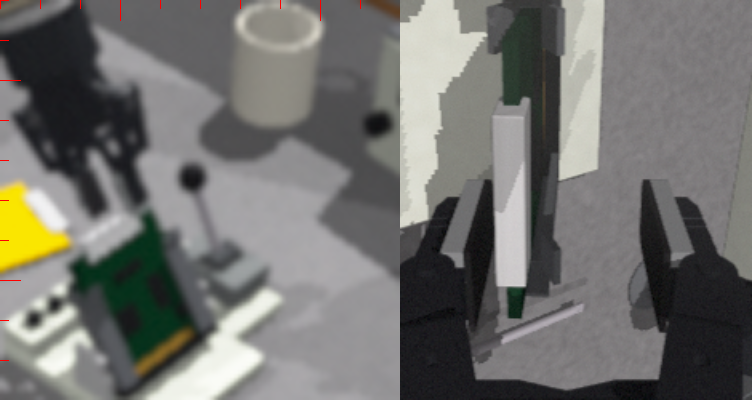

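The wrist view shows the bar still off-centre between the fingers. The joints explain the stall: q4 is at its limit with q5≈0, a wrist singularity, because the forearm is parallel to the tilted tool. I'll fit the kinematics to pick a way round it.

```bash
cat > kin.py <<'E'
import numpy as np
from scipy.spatial.transform import Rotation as R
from scipy.optimize import least_squares
def fk(q,L):
    h0,L1,L2,d=L
    y=lambda a:R.from_euler('y',a);z=lambda a:R.from_euler('z',a)
    r=z(q[0])*y(q[1]);p=np.array([0,0,h0])+r.apply([0,0,L1]);r=r*y(q[2]);p=p+r.apply([0,0,L2])
    r=r*z(q[3])*y(q[4])*z(q[5]);return p+r.apply([0,0,d]),r
D=[([-1.2975,.52845,1.43395,0,1.18137,-.1785],[.27271,-.56155,.23033]),([-.4715,.40768,1.4472,-.0014,1.2910,-.3949],[.56328,-.16303,.29800]),([.143,.536,2.018,-1.43,.058,1.496],[.5652,.1763,.1424])]
f=least_squares(lambda L:np.concatenate([fk(q,L)[0]-p for q,p in D]),[.3,.49,.41,.3]);L=f.x
lo=np.array([-3.08,-.75,.22,-1.43,0,-2.85]);hi=np.array([3.08,2.2,2.44,4.57,2.65,2.85])
def ik(p,q,x0):
    g=lambda x:np.r_[(fk(x,L)[0]-p)*10,(q*C*fk(x,L)[1].inv()).as_rotvec()]
    s=least_squares(g,np.clip(x0,lo+1e-3,hi-1e-3),bounds=(lo,hi));return s.x.round(3),round(s.cost,6)
# constant tool offset about z between model and tool frame
C=R.identity()
E
python3 - <<'E'
from kin import *;import kin
from bench import get_obs
from go import jig
print(L,kin.f.cost)
s=get_obs();r=fk(s['joint_positions'],L)[1];print('off',(R.from_rotvec(s['tool_rot']).inv()*r).as_rotvec().round(3))
kin.C=R.from_rotvec((R.from_rotvec(s['tool_rot']).inv()*r).as_rotvec())
n=lambda a:R.from_rotvec(np.array(a))
for h in(.2,.17,.12,.092):
  p,q=jig(h)
  for tl in(-25,-15,0,15,25):
    # tilt in board plane about the grasp point (19 mm behind TCP)
    qq=n(np.radians(tl)*q.apply([0,1,0]))*q; pp=p+q.apply([0,0,-.019])+qq.apply([0,0,.019])
    b=min((ik(pp,qq,x0) for x0 in([.2,.5,2.,0,.2,0],[.2,.5,2.,1.5,.2,-1.5],[.2,.5,2.,-1.2,.2,1.5],[.2,.5,2.,3.1,.2,2.8],[.2,.5,2,3.1,.2,-2.8])),key=lambda t:t[1]);print(h,tl,*b)
E
```

```text
[-0.45770848  0.89747082  0.2044909   0.00746294] 0.01744534501339513
off [-0.     0.    -1.571]
0.2 -25 [ 0.314  0.454  1.945 -1.202  0.616  1.373] 0.0
0.2 -15 [ 0.317  0.455  1.945 -1.123  0.447  1.308] 0.0
0.2 0 [ 0.323  0.456  1.943 -0.793  0.208  0.996] 0.0
0.2 15 [ 0.328  0.457  1.94   0.84   0.141 -0.617] 0.0
0.2 25 [ 0.332  0.456  1.937  1.368  0.278 -1.132] 0.0
0.17 -25 [ 0.306  0.49   1.985 -1.311  0.587  1.497] 0.0
0.17 -15 [ 0.31   0.491  1.985 -1.279  0.415  1.472] 0.0
0.17 0 [ 0.315  0.492  1.983 -1.115  0.16   1.317] 0.0
0.17 15 [ 0.32   0.492  1.98   1.395  0.111 -1.182] 0.0
0.17 25 [ 0.324  0.492  1.977  1.627  0.278 -1.408] 0.0
0.12 -25 [ 0.295  0.55   2.034 -1.43   0.561  1.647] 0.000515
0.12 -15 [ 0.298  0.551  2.03  -1.43   0.389  1.642] 0.000913
0.12 0 [0.302 0.553 2.039 4.38  0.144 2.103] 0.0
0.12 15 [ 0.307  0.553  2.036  2.254  0.151 -2.059] 0.0
0.12 25 [ 0.311  0.552  2.033  1.987  0.314 -1.794] 0.0
0.092 -25 [0.287 0.587 2.08  4.57  0.555 1.925] 0.001382
0.092 -15 [0.291 0.587 2.066 4.57  0.391 1.926] 0.0
0.092 0 [0.296 0.588 2.064 4.033 0.171 2.449] 0.0
0.092 15 [ 0.301  0.588  2.061  2.475  0.197 -2.289] 0.0
0.092 25 [ 0.304  0.587  2.059  2.132  0.345 -1.953] 0.0
```

```bash
sed -i 's/h0,L1,L2,d=L/h0,L1,L2,d,e=L/; s/p=np.array(\[0,0,h0\])+r.apply(\[0,0,L1\])/p=np.array([0,0,h0])+r.apply([0,e,L1])/; s/\[.3,.49,.41,.3\]/[.2,.49,.41,.24,.11]/' kin.py
cat > t.py <<'E'
from kin import *;import kin
from bench import get_obs
from go import jig
print(L,kin.f.cost)
s=get_obs();r=fk(s['joint_positions'],L)[1];print('off',(R.from_rotvec(s['tool_rot']).inv()*r).as_rotvec().round(3))
kin.C=R.from_rotvec((R.from_rotvec(s['tool_rot']).inv()*r).as_rotvec())
n=lambda a:R.from_rotvec(np.array(a))
for tl in(-25,-15,0,15,25,35):
 for h in(.2,.17,.12,.092):
  p,q=jig(h)
  qq=n(np.radians(tl)*q.apply([0,1,0]))*q; pp=p+q.apply([0,0,-.019])+qq.apply([0,0,.019])
  b=min((ik(pp,qq,x0) for x0 in([.2,.5,2.,0,.2,0],[.2,.5,2.,1.5,.2,-1.5],[.2,.5,2.,-1.2,.2,1.5],[.2,.5,2.,3.1,.2,2.8],[.2,.5,2,3.1,.2,-2.8])),key=lambda t:t[1]);print(h,tl,*b)
E
python3 t.py
```

```text
[-0.16053425  0.72244954  0.2812695   0.11838244  0.10751389] 0.00045673524607725644
off [-0.     0.    -1.571]
0.2 -25 [ 0.215  0.428  2.021 -1.317  0.539  1.422] 0.0
0.17 -25 [ 0.21   0.473  2.034 -1.419  0.524  1.535] 0.0
0.12 -25 [0.2   0.55  2.069 4.57  0.511 1.838] 0.001036
0.092 -25 [0.197 0.593 2.056 4.57  0.513 1.851] 0.000154
0.2 -15 [ 0.182  0.413  2.032 -1.246  0.348  1.33 ] 0.0
0.17 -15 [ 0.178  0.459  2.047 -1.415  0.331  1.506] 0.0
0.12 -15 [0.172 0.537 2.064 4.57  0.326 1.813] 1.4e-05
0.092 -15 [0.169 0.58  2.063 4.461 0.332 1.928] 0.0
0.2 0 [ 0.128  0.4    2.052 -0.435  0.088  0.487] 0.0
0.17 0 [ 0.125  0.446  2.067 -1.109  0.04   1.16 ] 0.0
0.12 0 [0.122 0.525 2.082 3.563 0.083 2.77 ] 0.0
0.092 0 [0.122 0.569 2.082 3.483 0.123 2.85 ] 3.4e-05
0.2 15 [ 0.071  0.398  2.072  1.349  0.263 -1.334] 0.0
0.17 15 [ 0.071  0.446  2.087  1.584  0.257 -1.577] 0.0
0.12 15 [ 0.071  0.525  2.101  1.924  0.275 -1.93 ] 0.0
0.092 15 [ 0.07   0.57   2.103  2.068  0.294 -2.081] 0.0
0.2 25 [ 0.036  0.404  2.085  1.462  0.455 -1.475] 0.0
0.17 25 [ 0.037  0.452  2.099  1.591  0.451 -1.617] 0.0
0.12 25 [ 0.038  0.532  2.111  1.781  0.461 -1.827] 0.0
0.092 25 [ 0.039  0.577  2.112  1.869  0.472 -1.925] 0.0
0.2 35 [ 0.003  0.415  2.097  1.498  0.646 -1.54 ] 0.0
0.17 35 [ 0.006  0.463  2.109  1.581  0.643 -1.642] 0.0
0.12 35 [ 0.009  0.544  2.12   1.705  0.648 -1.793] 0.0
0.092 35 [ 0.01   0.589  2.119  1.764  0.654 -1.866] 0.0
```

```bash
python3 - <<'E'
s=open('go.py').read()
s=s.replace('''if __name__=="__main__": err(*jig(float(sys.argv[1])))''','''def tilted(h,tl=22):
    p,q=jig(h);qq=R.from_rotvec(np.radians(tl)*q.apply([0,1,0]))*q
    return p+q.apply([0,0,-.019])+qq.apply([0,0,.019]),qq
if __name__=="__main__":
    err(*tilted(float(sys.argv[1])));print('q',get_obs()['joint_positions'].round(2))''')
open('go.py','w').write(s)
E
python3 -m handwheel '[[0,0,0,-1.5,0,2.5,0.5],[0,0,0,-1.5,0,2.5,0.5],[0,0.05,0,-1.5,0,2.5,0.5],[0,0.12,0,-1,0,2,0.5],[0,0.12,0,0,0,0,0.5],[0,0.12,0,0,0,0,0.5],[0,0,0,0,0,0,0.5]]' && python3 go.py .18
```

```text
time: 10.1
ee_pos: [0.5504, 0.1571, 0.1818]
tool_rot: [1.978, 2.058, 0.287]
force: [0.7, 0.7, 0.7]
grip_width: 0.498
t 10.1 pos [0.5504 0.1571 0.1818] F [0.7 0.7 0.7] grip 0.498
shift cm [-2.97  2.02 -0.6 ] turn [ 0.412 -0.251  0.215]
q [ 0.13  0.44  1.85 -0.17  0.53  0.22]
```

```bash
python3 -m handwheel '[[0.1,0.02,0.05,-0.8,0.5,1,0.5],[0.1,0.02,0.05,-0.8,0.5,0.5,0.5],[0.1,0,0.05,-0.8,0.5,0.5,0.5],[0.1,-0.05,0.05,-0.6,0.5,0,0.5],[0.05,-0.1,0.03,0,0.2,0,0.5],[0.02,-0.1,0.01,0,0,0,0.5],[0,0,0,0,0,0,0.5]]' && python3 go.py .18
```

```text
time: 10.8
ee_pos: [0.5157, 0.1739, 0.1896]
tool_rot: [1.873, 2.265, 0.816]
force: [-0.6, 0.6, -0.2]
grip_width: 0.499
t 10.8 pos [0.5157 0.1739 0.1896] F [-0.6  0.6 -0.2] grip 0.499
shift cm [ 0.5   0.34 -1.38] turn [ 0.088 -0.134 -0.009]
q [-0.1   0.4   2.05  0.95  0.48 -1.1 ]
```

```bash
python3 -m handwheel '[[0.04,-0.06,0,0.2,0.1,-0.5,0.5],[0.04,-0.06,0,0.2,0.1,-0.5,0.5],[0.02,-0.02,0,0.1,0.1,-0.4,0.5],[0,0,0,0,0,0,0.5]]' && python3 go.py .18
```

```text
time: 11.2
ee_pos: [0.5157, 0.178, 0.1758]
tool_rot: [1.822, 2.209, 0.988]
force: [-0.3, -0.1, 0.2]
grip_width: 0.5
t 11.2 pos [0.5157 0.178  0.1758] F [-0.3 -0.1  0.2] grip 0.5
shift cm [ 0.5  -0.06  0.01] turn [ 0.009 -0.038 -0.012]
q [-0.15  0.46  2.14  1.46  0.49 -1.66]
```

```bash
python3 -m handwheel '[[0,-0.03,-0.01,0.6,0,0,0.5],[0,-0.02,0,0.8,0,-1.1,0.5],[0,0,0,0.8,0,-1.1,0.5],[0,0,0,0,0,0,0.5]]' && python3 go.py .15
```

```text
time: 11.6
ee_pos: [0.5367, 0.1788, 0.1527]
tool_rot: [1.792, 2.175, 1.011]
force: [-0.3, 0.3, 0.8]
grip_width: 0.505
t 11.6 pos [0.5367 0.1788 0.1527] F [-0.3  0.3  0.8] grip 0.505
shift cm [ 0.12 -0.04 -0.14] turn [ 0.012  0.004 -0.003]
q [-0.13  0.54  2.14  1.7   0.49 -1.91]
```

Well aligned. I confirm the centring numerically (bar's bright stripe against the finger mid-plane) before descending.

Run:
```python
from bench import *
from h import *
from go import *
c=capture("wrist");pickle.dump(c,open("pics/w7.pkl","wb"))
s=get_obs();Rt=R.from_rotvec(s['tool_rot'])
for x in(-.03,0,.03):print('tool plane',np.round(proj(c,s['ee_pos']+Rt.apply([x,0,.03])),1))
for yy in(-.03,.03):
  p=jig(.121)[0]+J.apply([0,yy,0]);print('pred bar end',np.round(proj(c,p),1))
cv2.imwrite("pics/c7.png",cv2.resize(c["color"][130:400,160:420],None,fx=2,fy=2))
```

```text
tool plane [283.3 298.1]
tool plane [283.2 251.2]
tool plane [283.1 199.2]
pred bar end [283.  338.4]
pred bar end [283.8 230.7]
```

View pics/c7.png

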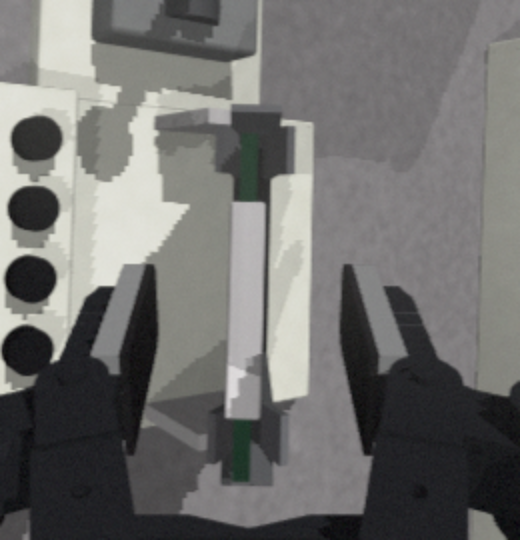

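The bar is centred: x≈282 px against a mid-plane of 283, with both ends where predicted. Descending.

```bash
python3 -m handwheel '[[0.005,0,0,0.9,0,-1.2,0.5],[0,0,0,0.9,0,-1.3,0.5],[0,0,0,0.9,0,-1.3,0.5],[0,0,0,0.6,0,-0.9,0.5],[0,0,0,0,0,0,0.5]]' && python3 go.py .092
```

```text
time: 12.15
ee_pos: [0.5685, 0.181, 0.1078]
tool_rot: [1.791, 2.18, 1.018]
force: [0.9, 0.8, 0.2]
grip_width: 0.497
t 12.15 pos [0.5685 0.181  0.1078] F [0.9 0.8 0.2] grip 0.497
shift cm [ 0.26 -0.05 -0.4 ] turn [ 0.007  0.003 -0.008]
q [-0.12  0.66  2.08  1.83  0.5  -2.04]
```

```bash
python3 -m handwheel '[[0,0,0,0.3,0,-0.4,0.5],[0,0,0,0.3,0,-0.4,0.5],[0,0,0,0,0,0,1],[0,0,0,0,0,0,1],[0,0,0,0,0,0,1],[0,0,0,0,0,0,1],[0,0,0,0,0,0,1]]' 50 && python3 go.py .092
```

```text
time: 12.85
ee_pos: [0.5737, 0.1815, 0.1007]
tool_rot: [1.791, 2.181, 1.017]
force: [0.2, 0.8, -2.6]
grip_width: 0.11
t 12.85 pos [0.5737 0.1815 0.1007] F [ 0.2  0.8 -2.6] grip 0.11
shift cm [-0.26 -0.1   0.3 ] turn [ 0.007  0.002 -0.008]
q [-0.12  0.68  2.07  1.84  0.5  -2.05]
```

```bash
python3 -m handwheel '[[0,0,0,-0.6,-0.04,0.9,1],[0,0,0,-0.9,-0.06,1.3,1],[0,0,0,-0.9,-0.06,1.3,1],[0,0,0,-0.9,-0.06,1.3,1]]' && python3 go.py .128
```

```text
time: 13.25
ee_pos: [0.5397, 0.1781, 0.1494]
tool_rot: [1.795, 2.18, 1.013]
force: [1.9, 0.4, -3.3]
grip_width: 0.11
t 13.25 pos [0.5397 0.1781 0.1494] F [ 1.9  0.4 -3.3] grip 0.11
shift cm [ 1.08  0.11 -1.61] turn [ 0.008 -0.001 -0.005]
q [-0.14  0.54  2.13  1.69  0.49 -1.9 ]
```

```bash
python3 -m handwheel '[[0,0,0,-1,-0.06,1.43,1],[0,0,0,-1,-0.06,1.43,1],[0,0,0,-1.1,-0.06,1.6,1],[0,0,0,-1.1,-0.06,1.6,1],[0,0,0,-1.1,-0.06,1.6,1],[0,0,0,-1,0,2.5,1],[0,0,0,0,0,2.5,1]]' && python3 go.py .2
```

```text
time: 13.95
ee_pos: [0.4614, 0.1754, 0.2774]
tool_rot: [1.808, 2.192, 0.998]
force: [0.9, 0.0, -3.0]
grip_width: 0.108
t 13.95 pos [0.4614 0.1754 0.2774] F [ 0.9  0.  -3. ] grip 0.108
shift cm [ 4.79  0.12 -8.51] turn [ 0.011 -0.018 -0.007]
q [-0.18  0.15  2.16  1.03  0.6  -1.18]
```

Run:
```python
from h import *
from go import R,J,A,jig
c=load("w1");g=c["color"].max(2).astype(int)
pts=[]
for v in range(152,202,2):
    r=g[v,300:328];b=np.flatnonzero(r<70)
    if len(b):pts.append((300+b.mean(),v))
pts=np.array(pts);W=np.array([plane(c,*p,.013) for p in pts])[:,:2]
print(len(W));L=cv2.fitLine(W.astype(np.float32),cv2.DIST_HUBER,0,.001,.001).ravel();print('w1 strip dir deg',np.degrees(np.arctan2(-L[0],L[1]))%180,'x at y=-.182',L[2]+L[0]/L[1]*(-.182-L[3]))
# card top lines in w1: green, heights 70/62 +12
m=(c["color"][...,1].astype(int)-c["color"][...,2]>12)
for a,b in((190,212),(226,248),(266,288)):
    q=[(a+np.flatnonzero(m[v,a:b]).mean(),v) for v in range(140,222,2) if m[v,a:b].any()]
    q=np.array(q);l=cv2.fitLine(q.astype(np.float32),cv2.DIST_HUBER,0,.01,.01).ravel()
    P=[plane(c,l[2]+(v-l[3])*l[0]/l[1],v,.06) for v in(145,215)];print('card',np.round(P,4)[:, :2].tolist(),np.degrees(np.arctan2(-(P[0]-P[1])[0],(P[0]-P[1])[1])))
# scene strip
for n,box in(("scene0",None),):
    s=load(n);print([np.round(plane(s,*p,.013),4) for p in((211.25,280),(235,268.25))])
q0=R.from_rotvec([1.791,2.181,1.017]);p0=np.array([.5737,.1815,.1007])
foot=jig(0)[0];print('board in tool: origin',q0.inv().apply(foot-p0).round(4),'z',q0.inv().apply(J.apply(A)).round(3),'x',q0.inv().apply(J.apply([.8192,0,.5736])).round(3))
```

```text
25
w1 strip dir deg 172.44356 x at y=-.182 0.5982615
card [[0.4691, -0.127], [0.4585, -0.2086]] -7.359213093195684
card [[0.5133, -0.1303], [0.5036, -0.2119]] -6.791208795174985
card [[0.5598, -0.1337], [0.5494, -0.2152]] -7.255524955620223
[array([ 0.5928, -0.2148,  0.013 ]), array([ 0.6057, -0.1354,  0.013 ])]
board in tool: origin [-0.0408 -0.0007  0.0799] z [ 0.374  0.002 -0.928] x [-0.01   1.    -0.002]
```

```bash
cat > pl.py <<'E'
import sys
from go import *
q0=R.from_rotvec([1.791,2.181,1.017]);p0=np.array([.5737,.1815,.1007])
Qb=J*R.from_matrix(np.c_[[.8192,0,.5736],[0,1,0],A]);foot=jig(0)[0]
bt=q0.inv()*Qb;bo=q0.inv().apply(foot-p0)
S=np.array([.5983,-.1815,.012]);B=R.from_euler('z',-7.3,degrees=True)
def place(h,dx=0,dy=0):
    q=B*bt.inv();return S+B.apply([dx,dy,h])-q.apply(bo),q
def board():
    s=get_obs();q=R.from_rotvec(s['tool_rot']);p=s['ee_pos']+q.apply(bo);return B.inv().apply(p-S),(B.inv()*q*bt).as_rotvec()
if __name__=="__main__":
    err(*place(float(sys.argv[1])));b=board();print('board in slot mm',(b[0]*1000).round(1),'rot',b[1].round(3),'q',get_obs()['joint_positions'].round(2))
E
python3 pl.py .12
```

```text
t 13.95 pos [0.4614 0.1754 0.2774] F [ 0.9  0.  -3. ] grip 0.108
shift cm [ 13.84 -34.91  -5.6 ] turn [ 0.022  0.591 -0.185]
board in slot mm [-131.1  337.9  190.9] rot [ 0.053 -0.589  0.185] q [-0.18  0.15  2.16  1.03  0.6  -1.18]
```

```bash
python3 -m handwheel '[[0.002,0.06,-0.018,1.4,-3.5,0,1],[0.002,0.06,-0.018,1.4,-3.5,0,1],[0.002,0.06,-0.018,1.4,-3.5,0,1],[0.002,0.06,-0.018,1.4,-3.5,0,1],[0.002,0.06,-0.018,1.4,-3.5,0,1],[0.002,0.06,-0.018,1.4,-3.5,0,1],[0.002,0.06,-0.018,1.4,-3.5,0,1],[0.002,0.06,-0.018,1.4,-3.5,0,1],[0.002,0.06,-0.018,1.3,-3.5,0,1],[0.002,0.06,-0.018,1,-3,0,1],[0,0,0,0,0,0,1]]' && python3 pl.py .12
```

```text
time: 15.05
ee_pos: [0.5756, -0.1788, 0.2774]
tool_rot: [-2.122, -1.872, -0.349]
force: [-0.7, 0.2, -3.4]
grip_width: 0.106
t 15.05 pos [ 0.5756 -0.1788  0.2774] F [-0.7  0.2 -3.4] grip 0.106
shift cm [ 2.41  0.51 -5.6 ] turn [ 0.001 -0.058 -0.002]
board in slot mm [-28.4  -8.8 176.3] rot [-0.008  0.057  0.002] q [-0.64  0.53  1.35  0.3   1.5  -0.57]
```

```bash
python3 -m handwheel '[[0,-0.02,0,0.9,0.2,-1.5,1],[0,-0.02,0,0.9,0.2,-1.5,1],[0,-0.02,0,0.7,0.1,-1.5,1],[0,0,0,0,0,-1,1],[0,0,0,0,0,0,1]]' && python3 pl.py .12
```

```text
time: 15.55
ee_pos: [0.5941, -0.1712, 0.2191]
tool_rot: [-2.133, -1.897, -0.407]
force: [-0.1, 0.2, -2.6]
grip_width: 0.11
t 15.55 pos [ 0.5941 -0.1712  0.2191] F [-0.1  0.2 -2.6] grip 0.11
shift cm [ 0.57 -0.24  0.23] turn [-0.001 -0.008 -0.001]
board in slot mm [ -6.6   1.7 117.7] rot [-0.     0.008  0.001] q [-0.62  0.59  1.41  0.34  1.35 -0.61]
```

```bash
python3 -m handwheel '[[0,-0.005,0,0.5,-0.2,-1,1],[0,-0.003,0,0.4,-0.15,-1,1],[0,0,0,0.1,0,-1,1],[0,0,0,0,0,0,1]]' && python3 pl.py .08
python3 - <<'E'
from bench import *
from h import *
c=capture("wrist");d=capture("side");e=capture("scene");w=load("w1")
for n,k in(("w8",c),("side8",d),("scene8",e)):pickle.dump(k,open(f"pics/{n}.pkl","wb"))
a=np.hstack([crop(e,175,210,80,100,4)[:300],crop(d,255,125,100,75,4)[:, :400]])
print(a.shape)
b=np.hstack([crop(w,170,100,180,135,2)[:270,:360],cv2.resize(c["color"],(440,330))[:300,:]][:1]+[cv2.resize(c["color"],(360,270))])
cv2.imwrite("pics/c8.png",np.vstack([np.hstack([a]),b]) if a.shape[1]==b.shape[1] else np.vstack([a,np.zeros((5,a.shape[1],3),np.uint8),cv2.copyMakeBorder(b,0,0,0,max(0,a.shape[1]-b.shape[1]),cv2.BORDER_CONSTANT)[:, :a.shape[1]]]))
E
```

```text
time: 15.95
ee_pos: [0.6041, -0.1746, 0.1881]
tool_rot: [-2.135, -1.903, -0.416]
force: [0.3, -0.3, -2.4]
grip_width: 0.11
t 15.95 pos [ 0.6041 -0.1746  0.1881] F [ 0.3 -0.3 -2.4] grip 0.11
shift cm [-0.43  0.09 -0.68] turn [ 0.     0.001 -0.002]
board in slot mm [ 4.5 -0.4 86.8] rot [-0.    -0.001  0.002] q [-0.62  0.64  1.41  0.35  1.3  -0.63]
(300, 720, 3)
```

View pics/c8.png

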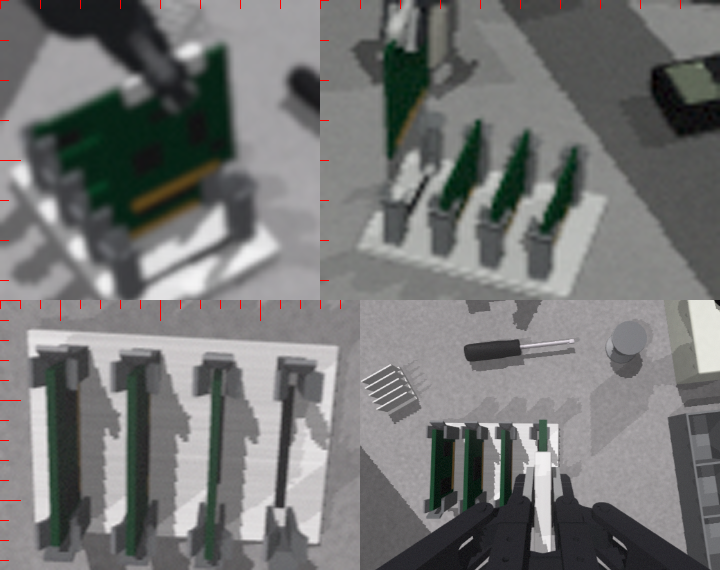

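Run:
```python
from h import *
from pl import S,B,place,board
w=load("w1");d=load("side8");e=load("scene8")
P=[plane(w,*p,.012) for p in((185,115.5),(339,123.5),(330,221))]
print('plate',np.round(P,4)[:,:2].tolist(),[B.inv().apply(p-S).round(4)[:2].tolist() for p in P],'expect (-161,65),(29,65),(29,-65) mm')
Ps=[plane(load("scene0"),*p,.012) for p in((177.5,253),(207.5,290.8),(245,271.25))];print('scene plate LBR',[B.inv().apply(p-S).round(4)[:2].tolist() for p in Ps],'expect (-161,-65),(29,-65),(29,65)')
Pd=[plane(load("side0"),*p,.012) for p in((264.5,186.25),(316.75,197.5),(326.75,174.25))];print('side NL NR FR',[B.inv().apply(p-S).round(4)[:2].tolist() for p in Pd],'expect (29,65),(-161,65),(-161,-65)')
b=board()[0]
f=lambda c,v,ox,oy,x0=0:((np.array(proj(c,S+B.apply(v)))-[ox,oy])*4+[x0,0]).round(0)
for sy in(1,-1):
  print('board corner',sy,'side',f(d,b+[0,.05*sy,0],255,125,320),'scene',f(e,b+[0,.05*sy,0],175,210))
  print('card top corner',sy,'scene',f(e,b+[0,.05*sy,.103],175,210))
  print('guide mouth inner',sy,'side',f(d,[0,.053*sy,.057],255,125,320),'scene',f(e,[0,.053*sy,.057],175,210))
```

```text
plate [[0.4494, -0.0974], [0.6346, -0.1204], [0.6198, -0.2466]] [[-0.1584, 0.0645], [0.0282, 0.0652], [0.0296, -0.0618]] expect (-161,65),(29,65),(29,-65) mm
scene plate LBR [[-0.1569, -0.0656], [0.0261, -0.0619], [0.0282, 0.0652]] expect (-161,-65),(29,-65),(29,65)
side NL NR FR [[0.0247, 0.0651], [-0.162, 0.0581], [-0.1641, -0.0649]] expect (29,65),(-161,65),(-161,-65)
board corner 1 side [383. 162.] scene [238. 156.]
card top corner 1 scene [228.  53.]
guide mouth inner 1 side [388. 194.] scene [241. 178.]
board corner -1 side [422.  90.] scene [116. 218.]
card top corner -1 scene [ 99. 115.]
guide mouth inner -1 side [429. 117.] scene [114. 244.]
```

Run:
```python
from h import *
from pl import S,B,board
d=load("side8");e=load("scene8")
p,g=tri(d,(255+(388-320)/4,125+158/4),e,(175+235/4,210+160/4));print('corner in slot mm',(B.inv().apply(p-S)*1000).round(1),'gap',g,'board',(board()[0]*1000).round(1))
# same with guides: tops observed
# bar in wrist view: ends of top face
c=load("w8");k=560/360
for q in((543-360,452-300),(543-360,540-300)):
    print('bar',(B.inv().apply(plane(c,q[0]*k,q[1]*k,.012+.0868+.121)-S)*1000).round(1))
```

```text
corner in slot mm [ 4.8 44.5 87.6] gap 0.004634591199810178 board [ 5.7 -0.9 88.6]
bar [  4.7  29.2 207.8]
bar [  5.3 -21.8 207.8]
```

```bash
python3 -m handwheel '[[0,0,0,-0.4,0.1,-0.7,1],[0,0,0,-0.3,0.05,-0.7,1],[0,0,0,-0.1,0,-0.5,1],[0,0,0,0,0,0,1]]' && python3 pl.py .06
```

```text
time: 16.5
ee_pos: [0.5964, -0.1737, 0.1705]
tool_rot: [-2.137, -1.907, -0.419]
force: [-0.5, 0.4, -2.9]
grip_width: 0.11
t 16.5 pos [ 0.5964 -0.1737  0.1705] F [-0.5  0.4 -2.9] grip 0.11
shift cm [ 0.34  0.   -0.91] turn [ 0.003  0.005 -0.001]
board in slot mm [-2.8 -0.7 69.1] rot [-0.002 -0.006  0.001] q [-0.63  0.65  1.45  0.35  1.25 -0.66]
```

```bash
python3 -m handwheel '[[0,0.005,0,0.15,0,-0.3,1],[0,0,0,0.15,0.05,-0.3,1],[0,0,0,0.05,0.02,-0.2,1],[0,0,0,0,0,0,1]]' && python3 pl.py .06
```

```text
time: 16.9
ee_pos: [0.6006, -0.1732, 0.1618]
tool_rot: [-2.137, -1.904, -0.413]
force: [-0.3, -0.1, -3.3]
grip_width: 0.11
t 16.9 pos [ 0.6006 -0.1732  0.1618] F [-0.3 -0.1 -3.3] grip 0.11
shift cm [-0.09 -0.05 -0.05] turn [ 0.003  0.001 -0.001]
board in slot mm [ 0.9  0.3 60.5] rot [-0.003 -0.001  0.001] q [-0.62  0.67  1.44  0.35  1.24 -0.65]
```

Centred within 1 mm, foot 3 mm above the mouth. Lowering in.

```bash
python3 -m handwheel '[[0,0,0,-0.03,0,-0.6,1],[0,0,0,-0.03,0,-0.6,1],[0,0,0,0,0,-0.6,1],[0,0,0,0,0,-0.3,1]]' && python3 pl.py .02
```

```text
time: 17.3
ee_pos: [0.6003, -0.1733, 0.1395]
tool_rot: [-2.137, -1.905, -0.414]
force: [0.2, 0.0, -2.5]
grip_width: 0.111
t 17.3 pos [ 0.6003 -0.1733  0.1395] F [ 0.2  0.  -2.5] grip 0.111
shift cm [-0.06 -0.04 -1.82] turn [ 0.004  0.001 -0.001]
board in slot mm [ 0.7  0.1 38.2] rot [-0.004 -0.002  0.001] q [-0.62  0.7   1.46  0.36  1.2  -0.67]
```

```bash
python3 -m handwheel '[[0,0,0,-0.03,0,-0.7,1],[0,0,0,0,0,-0.7,1],[0,0,0,0,0,-0.7,1],[0,0,0,0,0,-0.5,1],[0,0,0,0,0,-0.3,1],[0,0,0,0,0,-0.1,1]]' && python3 pl.py .0
```

```text
time: 17.9
ee_pos: [0.5995, -0.1732, 0.1058]
tool_rot: [-2.137, -1.904, -0.413]
force: [0.3, 0.0, -2.7]
grip_width: 0.11
t 17.9 pos [ 0.5995 -0.1732  0.1058] F [ 0.3  0.  -2.7] grip 0.11
shift cm [ 0.02 -0.05 -0.44] turn [ 0.003  0.    -0.001]
board in slot mm [-0.2  0.2  4.4] rot [-0.003 -0.     0.001] q [-0.62  0.74  1.48  0.37  1.14 -0.7 ]
```

```bash
python3 -m handwheel '[[0,0,0,0,0,-0.3,1],[0,0,0,0,0,-0.2,1],[0,0,0,0,0,0,1]]' && python3 pl.py .0
```

```text
time: 18.2
ee_pos: [0.5999, -0.1733, 0.1006]
tool_rot: [-2.137, -1.904, -0.413]
force: [-0.4, 0.1, -2.9]
grip_width: 0.108
t 18.2 pos [ 0.5999 -0.1733  0.1006] F [-0.4  0.1 -2.9] grip 0.108
shift cm [-0.01 -0.04  0.08] turn [ 0.003  0.001 -0.001]
board in slot mm [ 0.2  0.1 -0.8] rot [-0.003 -0.001  0.001] q [-0.62  0.75  1.48  0.37  1.13 -0.7 ]
```

```bash
for i in 1 2; do python3 -m handwheel '[[0,0,0,0,0,-0.15,1],[0,0,0,0,0,-0.15,1],[0,0,0,0,0,-0.1,1]]'; python3 pl.py 0; done
```

```text
time: 18.5
ee_pos: [0.6006, -0.174, 0.0993]
tool_rot: [-2.137, -1.906, -0.416]
force: [-2.5, -0.7, 1.9]
grip_width: 0.111
t 18.5 pos [ 0.6006 -0.174   0.0993] F [-2.5 -0.7  1.9] grip 0.111
shift cm [-0.08  0.03  0.21] turn [ 0.004  0.003 -0.001]
board in slot mm [ 1.2 -0.5 -2. ] rot [-0.003 -0.003  0.001] q [-0.62  0.75  1.48  0.37  1.13 -0.7 ]
time: 18.8
ee_pos: [0.6006, -0.1742, 0.0992]
tool_rot: [-2.136, -1.906, -0.418]
force: [-2.4, -0.4, 3.6]
grip_width: 0.109
t 18.8 pos [ 0.6006 -0.1742  0.0992] F [-2.4 -0.4  3.6] grip 0.109
shift cm [-0.08  0.05  0.21] turn [ 0.002  0.004 -0.002]
board in slot mm [ 1.3 -0.6 -2.1] rot [-0.001 -0.005  0.002] q [-0.62  0.75  1.48  0.37  1.13 -0.71]
```

Contact with the floor (height stopped falling, Fz turned positive). Release and retreat.

```bash
python3 -m handwheel '[[0,0,0,0,0,0,0.6],[0,0,0,0,0,0,0.6],[0,0,0,0,0,0,0.6],[0,0,0,0,0,0,0.6],[0,0,0,0,0,1,0.6],[0,0,0,0,0,2,0.6],[0,0,0,0,0,4,0.6],[0,0,0,0,0,4,0.6],[0,0,0,0,0,4,0.6],[0,0,0,-2,0,3,0.6],[0,0,0,0,0,0,0.6]]'
python3 - <<'E'
from bench import *
from h import *
c=capture("wrist");d=capture("side");e=capture("scene")
cv2.imwrite("pics/c9.png",np.vstack([np.hstack([crop(e,160,190,100,75,4),crop(d,250,120,100,75,4)]),np.hstack([crop(e,260,160,100,75,4),cv2.resize(c["color"],(400,300))])]))
o=get_obs();print(o["time"],o["ee_pos"],o["force"],o["grip_width"])
E
```

```text
time: 19.9
ee_pos: [0.5801, -0.1729, 0.2874]
tool_rot: [-2.137, -1.907, -0.42]
force: [-0.0, -0.1, -0.1]
grip_width: 0.403
20.05 [ 0.57963375 -0.17200575  0.28201194] [ 0.03001499  0.48872024 -0.15739918] 0.4003591424151865
```

View pics/c9.png

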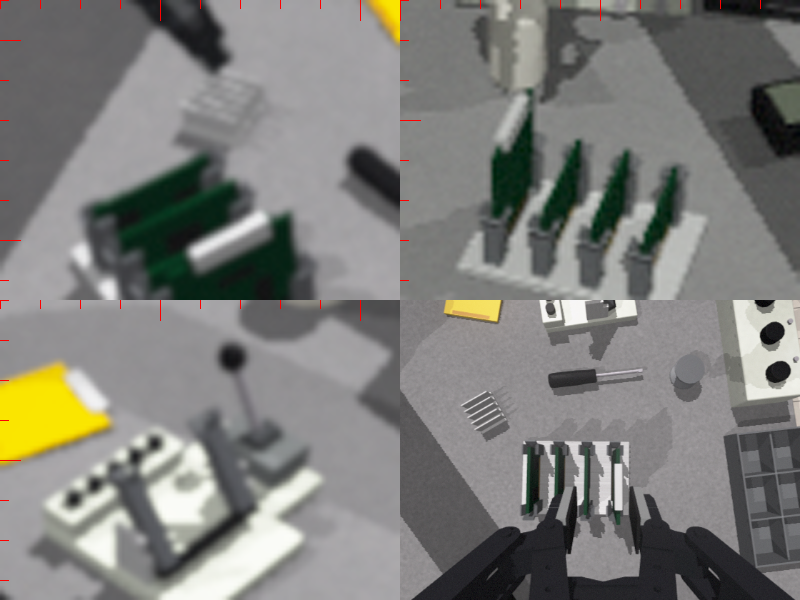

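The board stands in the formerly empty slot, bar up. The lever ball is at (318,174), the same off position as before, the cards and bench items are unmoved, and the gripper is clear.

```bash
python3 -m handwheel '[[0,0,0,0,0,0,0.6],[0,0,0,0,0,0,0.6],[0,0,0,0,0,0,0.6]]' && python3 -c "
from bench import *
print(sign_off())"
```

```text
time: 20.35
ee_pos: [0.5787, -0.1709, 0.2776]
tool_rot: [-2.129, -1.894, -0.412]
force: [1.4, 0.5, -0.3]
grip_width: 0.398
the job is handed in; nothing more can be done
None
```

The board now stands in the empty rack slot, bar up, and I handed the job in at 20.35 s of the 56 s allowed. I pushed the jig's power lever over to its low-side stop, drew the board out along the slope, and lowered it until its foot met the floor before letting go.

**Last checks that passed**
- **Board:** just before release it was about 1 mm off across the slot and under 1 mm along it, with a tilt under 0.01 rad. These figures come from the tool pose and my own measurement of the slot. At the floor the vertical force rose from -2.9 N to +3.6 N and the board stopped descending. The final pictures show it upright in the slot.
- **Lever:** its ball is where it was after the push, at about 0.54 rad of lean by my estimate against a stop of 0.5 rad.
- **Surroundings:** the three cards and the things on the bench that the last pictures show look unmoved, by eye. The gripper was clear of everything, about 18 cm above where it let go.

**Checks that disagreed**
- **Bar position:** the bar lay about 5 mm across the slot from where my first jig model put it. I corrected this from a close look before gripping.
- **Wrist stall:** the first approach stopped because the wrist was at a singularity with joint 4 at its limit. I backed off and gripped with the tool tilted 22 degrees sideways.
- **Floor height:** the floor was met about 2 mm lower than my estimate.
- **Corner measurement:** one measurement of the board's corner from the two fixed cameras came out about 4.5 mm off along the slot. The wrist view agreed with my model, so I kept the model.

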